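Reference check on the roast-colour meter

TASK

Check the roast-colour meter with its reference tile: push the tile holder along the loading apron and through the spring flap until it is fully home against the stop inside and the flap has closed behind it. Only then pull the orange shutter knob straight out to its click, leave it out for two seconds while the reading is taken, and push it fully in again. The tile stays in the meter with the flap shut; do not disturb the cupping bowls.

Things in the scene. Friction and masses are not known exactly. Their poses are not given: they have to be found in the camera images.
- meter: Roast-colour meter fixed on the table: white base 260 mm wide (y), 74 high, its front face at x 0; grey optical head above it from x 85 to 300, up to z 224. Origin on the table top under the closed flap's middle; x points level into the machine (the way the holder is pushed), y left as seen looking along x, z up. 'Meter frame' below means this frame, in mm.
- apron (a point): Middle of the black loading apron's upper face (meter frame -87, 0, 6). Apron x -175 to 0, 170 wide, level with the tunnel floor. Aluminium guide strips along both sides, tops at z 20: 154 apart from x -170 to -105, then narrowing to 98 at the doorway.
- doorway (a point): Middle of the doorway (meter frame 0, 0, 37), behind it a tunnel with the same section: y -48.5 to 48.5, clear from z 6 to 68 (flap's hinge at 66), roof top z 74. Behind the flap the finger tips must follow the holder 37 mm in under this roof, so the hand has to lean about 45 degrees, tips forward; the grey head stands back far enough for that.
- home (a point): Where the holder's centre lies when it is fully home against the stop: meter frame 92, 0, 18; its rear edge is then at x 37, its front edge on the stop at x 147. Axes as the meter's.
- holder_mid (a point): Centre (half-way up) of the tile holder, an aluminium frame 110 long (x) x 92 wide (y) x 24 mm high with a brown tile flush in its top, 0.2 to 0.42 kg. Starts loose on the apron before the flap, x roughly towards the flap, off-centre by up to 12 mm and 0.2 rad. Both ends alike. Corners rounded 6 mm. Slides easily (friction about 0.2); 2.5 mm play to each side in the tunnel.
- flap (a joint): Aluminium spring flap in the doorway, rad: 0 hanging shut, up to 1.45 swung inwards. 94 wide, hinged along its top at meter z 66, metal's lower edge at z 20. Opens inwards only, 0.5 N at the edge rising to 2 N, rides on the holder's top and shuts by itself once the holder's rear edge is over 32 mm inside and nothing holds it up.
- shutter (a joint): Travel of the orange push-pull shutter knob, m: 0 pushed in (as at the start), 0.016 pulled out. A sprung detent holds it at either end: about 6 N to move it, over the middle it snaps to the other end and stays.
- knob_grip (a point): Middle of the orange round knob's head, 32 mm across, 24 long, axis level along meter x, on the white front face beside the doorway. Pushed in it lies at meter frame -24, -100, 50 with 12 mm free between head and face; pulling moves it along -x. Free from above: fingers can straddle it, closing along meter y.
- bowl_a_mid (a point): A white cupping bowl on four feet, a bystander: 104 mm across the rim, 68 mm high; point on its axis 34 mm up.
- bowl_b_mid (a point): A second white cupping bowl, same size and point.
- bowl_c_mid (a point): A cream cupping bowl, same size and point.

How it is judged:
On the way, in this order (a step that is already met when the one before it is completed fails the run):
1. the tile holder is home against the stop (within 5 mm) and the flap has closed behind it, the shutter knob still in (horizontal distance between holder_mid and home below 0.005 m and value of joint flap below 0.06 rad and value of joint shutter below 0.004 m), for 0.2 s.
2. the shutter knob is out at its click (over 13 mm) for at least 1.5 s (value of joint shutter above 0.013 m), for 1.5 s.
At the end, for the whole second after the job is handed in: The shutter knob is pushed in (under 3 mm out), the holder lies flat and straight (0.06 rad) in the tunnel within 5 mm of its home point, and the flap is shut (under 0.06 rad) (value of joint shutter below 0.003 m and value of joint flap below 0.06 rad and horizontal distance between holder_mid and home below 0.005 m and angle between the x axis of holder_mid and the x axis of home, either way round below 0.06 rad and height (world z) of holder_mid below 0.022 m); the robot touches nothing.
It fails at once if the shutter is pulled open (over 8 mm) while the flap is not shut or the holder is not home (value of joint shutter above 0.008 m and (value of joint flap above 0.1 rad or horizontal distance between holder_mid and home above 0.007 m)).
It fails at once if a cupping bowl is moved by more than 20 mm or tipped (distance of any of bowl_a_mid, bowl_b_mid, bowl_c_mid from where it was at the start of the episode above 0.02 m or angle between any of bowl_a_mid, bowl_b_mid, bowl_c_mid's own z axis and vertical above 0.5 rad).
It also fails if it takes over 56 s, if anything falls off the work surface, if the arm or the gripper's body presses on something with over 40 N, if the wrist force passes 120 N, or if a joint passes its speed limit or range.

ROBOT

A 6-joint arm with a two-finger parallel gripper is mounted at the origin on the work surface. World frame = base frame: x ahead of the robot, y to its left, z up, the work surface at z = 0. Lengths are in m, angles in rad, forces in N, time in s.
With the tool pointing down it reaches from about 0.375 to 0.9 m from the base axis. Payload 3.1 kg.
Tool frame: the origin (TCP) lies midway between the tips of the shut fingers; the grasp point (between the pads) lies 19 mm behind it; z points along the fingers, y is the line along which they close (so a half turn about z gives the same grasp; the last joint's range is limited). The gripper opens to 87 mm and grips with 3 to 60 N. Pads are 19 mm wide; open, the fingers measure 117 mm over their backs; the gripper's body (75 mm by 190 mm) begins 51 mm behind the grasp point.
Start: joints at [-1.292, 0.527, 1.433, -0, 1.181, -0.178], TCP at [0.276, -0.561, 0.201] pointing down, gripper open.
Joint ranges: [-3.08, 3.08], [-0.75, 2.2], [0.22, 2.44], [-1.43, 4.57], [0, 2.65], [-2.85, 2.85]. Speed limits (rad/s): [2.79, 2.79, 3.14, 3.14, 3.14, 3.14].

INTERFACE

Orientations are given as a unit quaternion [w, x, y, z].
In Python, from workcell import robot, jaws, status, cams gives the robot as it stands. Calls block until the motion is done:
- robot.movep(position, orientation): joint-space move of the TCP to a pose.
- robot.line_to(position, rot=None, feed=0.15): straight line of the TCP; rot=None keeps the orientation; feed is the mean speed in m/s.
- robot.move_j(angles): joint-space move.
- jaws.grip(opening, newtons=None): opening from 0.0 (shut) to 1.0 (fully open); newtons is the grip in N (None keeps the last); returns when the fingers have stopped.
- robot.dwell(seconds).
- robot.inverse_kinematics(position, orientation): joint angles nearest the present ones, or None.
- status.sense(): the state.
- cams.read_camera(name): name is "scene" or "top" or "wrist"; returns a dict with "img" (400x640x3 uint8, red, green, blue), "depth" (400x640 float32, m along the optical axis (not along the pixel's ray), 0 where there is no reading), "mtx" (3x3 intrinsics, pixels), "eye" and "attitude" of the camera in the world; the wrist camera has in their place "hand_eye" (4x4, takes a point from camera to tool coordinates, whose origin is the TCP and whose axes are the flange's). Camera axes: x right, y down, z forward; pixel columns grow to the right and rows downward; lengths in m; the calibration is good to about 2 mm. A picture is of the moment at which its call begins: read the wrist's pose just before it.
A pose or a line that the arm cannot do raises robot.IKError and nothing moves.
- robot.finish_job(): hands the job in; it is judged then, once.
The state is a dict: "clock": time; "qpos": joint angles; "dq": joint speeds; "joint_efforts": joint torques, N m; "eef_pos": TCP position; "ee_rot": TCP orientation; "force": force on the tool from outside, world axes, zero at the start; "wrist_torque": the same for the moment, N m; "grip_width": opening from 0.0 (shut) to 1.0 (fully open); "grasp_force": force on a finger pad.
Only numpy, scipy, OpenCV 4.12 (cv2) and the standard library are available. Lean on these libraries where they do the work, as an engineer would, in place of code of your own. Each camera call takes 0.05 s, during which the arm holds its last target. There are 200 camera calls.

## Working session

There is one attempt and no reset: what is moved stays moved. The work goes in short steps, each a Python script; the robot and the scene stay as the last script left them, time stands still between calls to the robot, and variables do not carry over. Pictures are saved under pics/ and viewed, at most 10 in all, crops included, and the job is handed in when it is done.

```bash
mkdir -p pics; ls; python3 - <<'E'
from workcell import robot,jaws,status,cams
import cv2,numpy as np,pickle
s=status.sense();print(s)
d={}
for n in("top","scene"):
    c=cams.read_camera(n);d[n]=c
    print(n,c["mtx"].tolist(),c["eye"],c["attitude"])
    cv2.imwrite(f"pics/{n}0.png",c["img"][:,:,::-1])
pickle.dump(d,open("cam0.pkl","wb"))
E
```

```text
pics
{'clock': 0.0, 'qpos': array([-1.29150537e+00,  5.28456388e-01,  1.43392361e+00, -3.36408665e-05,
        1.18141200e+00, -1.78493822e-01]), 'dq': array([ 0.00224921,  0.00022964,  0.00095003, -0.00067189, -0.00130425,
       -0.00104068]), 'joint_efforts': array([-1.44059363e-04, -4.40043354e+01, -1.76594746e+01,  6.33219467e-02,
        5.83412696e-02, -1.84262744e-04]), 'eef_pos': array([ 0.27602339, -0.55985655,  0.20017094]), 'ee_rot': array([-1.09749161e-03,  9.73916267e-01,  2.26905037e-01, -7.09329308e-05]), 'force': array([ 0.42299068,  0.09735987, -0.11682588]), 'wrist_torque': array([-0.00249911, -0.009323  ,  0.00324655]), 'grasp_force': 0.0, 'grip_width': 1.0004705638328513}
top [[367.0708655002723, 0.0, 326.7898577049476], [0.0, 367.0708655002723, 200.80009398032672], [0.0, 0.0, 1.0]] [0.48793494 0.00094999 0.77708272] [ 0.06732906 -0.69970047  0.70993467 -0.04334532]
scene [[520.8518100888808, 0.0, 323.9350512913785], [0.0, 520.8518100888808, 201.55551992064582], [0.0, 0.0, 1.0]] [ 1.28408032 -0.02653449  0.70927703] [-0.28352846  0.67052045  0.62725939 -0.27669405]
```

View pics/top0.png

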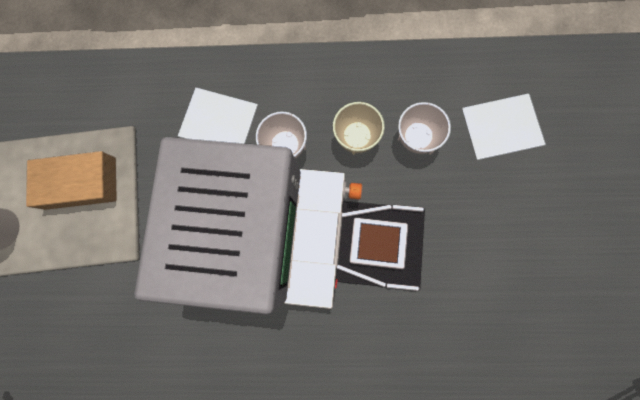

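View pics/scene0.png

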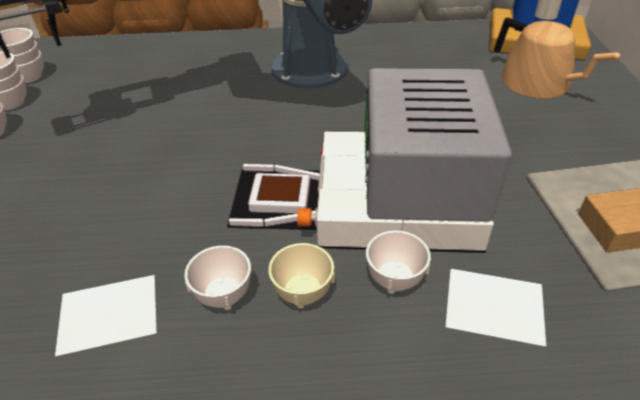

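The top view shows the meter's white roof at about (317,238), the knob at (355,191), the holder at (380,243) on the black apron, and the bowls at (281,137), (358,128) and (424,128). Meter x points left in the image, roughly world +y. The scene view agrees with this, with the knob and bowls on the side away from the robot.

```bash
cat > h.py <<'E'
import numpy as np,cv2
from scipy.spatial.transform import Rotation as R
def q2R(q): q=np.asarray(q);return R.from_quat(np.r_[q[1:],q[0]])
def R2q(r): q=r.as_quat();return np.r_[q[3],q[:3]]
def cloud(c,Rm=None,t=None):
    if Rm is None: Rm,t=q2R(c["attitude"]).as_matrix(),c["eye"]
    K=c["mtx"];v,u=np.mgrid[:400,:640];d=c["depth"]
    P=np.dstack([(u-K[0,2])/K[0,0]*d,(v-K[1,2])/K[1,1]*d,d])
    return P@Rm.T+t
def hsv(c): return cv2.cvtColor(c["img"],cv2.COLOR_RGB2HSV)
def rect(p): return cv2.minAreaRect((np.asarray(p)[:,:2]*1000).astype(np.float32))
E
cat > a.py <<'E'
from h import *;import pickle
d=pickle.load(open("cam0.pkl","rb"))
for n,c in d.items():
    P=cloud(c);H=hsv(c);ok=c["depth"]>0;z=P[...,2]
    print(n,"table z",np.median(z[ok&(z<.02)]) )
    A=ok&(P[...,0]>.3)&(P[...,0]<.8)&(P[...,1]>-.3)&(P[...,1]<.45)
    white=A&(H[...,1]<40)&(H[...,2]>170)
    def rep(nm,m,k=3):
        m=cv2.morphologyEx(m.astype(np.uint8),cv2.MORPH_OPEN,np.ones((k,k)))
        N,l,st,ce=cv2.connectedComponentsWithStats(m)
        for i in range(1,N):
            if st[i,4]>25:
                p=P[l==i];(cx,cy),(w,h),a=rect(p);print(nm,st[i,4],"px",ce[i].round(),"rect %.1f %.1f size %.1f %.1f ang %.2f"%(cx,cy,w,h,a),"z",np.percentile(p[:,2],[5,50,95]).round(4))
    rep("roof",white&(z>.06)&(z<.085))
    rep("head",A&(z>.21)&(z<.235))
    rep("orange",A&(H[...,0]<12)&(H[...,1]>200)&(H[...,2]>150),2)
    rep("brown",A&(H[...,0]<15)&(H[...,1]>100)&(H[...,2]<140)&(z<.06),2)
    rep("holderwhite",white&(z>.022)&(z<.04),2)
    rep("strips",A&(H[...,1]<60)&(H[...,2]>150)&(z>.012)&(z<.0225),2)
    rep("apron",A&(H[...,2]<25)&(z<.015))
    rep("bowls",ok&(P[...,0]>.5)&(z>.05)&(z<.08)&~(white&(P[...,0]<.55)))
E
python3 a.py
```

```text
top table z -0.0015882578554760052
roof 6009 px [316. 238.] rect 531.5 45.3 size 90.4 259.4 ang 84.00 z [0.0702 0.0723 0.0743]
head 22654 px [215. 225.] rect 548.1 194.2 size 213.7 260.8 ang 83.60 z [0.2197 0.2223 0.2243]
brown 1273 px [380. 244.] rect 518.9 -60.1 size 117.1 70.8 ang 85.70 z [0.0274 0.0294 0.0315]
holderwhite 30 px [268. 141.] rect 707.3 136.3 size 89.3 14.3 ang 22.63 z [0.018  0.0229 0.2156]
holderwhite 42 px [435. 144.] rect 718.8 -197.3 size 8.0 50.2 ang 54.49 z [0.0258 0.0307 0.0664]
holderwhite 902 px [379. 243.] rect 519.2 -70.5 size 134.1 90.9 ang 82.87 z [0.0051 0.0281 0.0305]
strips 257 px [423. 129.] rect 755.1 -176.8 size 71.0 56.1 ang 65.14 z [0.0113 0.0171 0.0246]
strips 203 px [284. 135.] rect 726.8 107.3 size 93.3 65.0 ang 30.43 z [0.0104 0.0155 0.0231]
strips 162 px [367. 211.] rect 563.3 -34.3 size 60.7 155.0 ang 43.56 z [0.003  0.0164 0.0202]
strips 103 px [409. 209.] rect 553.8 -79.0 size 38.4 203.6 ang 28.79 z [0.004  0.0168 0.0202]
strips 172 px [362. 276.] rect 453.7 -41.6 size 107.7 18.2 ang 60.76 z [0.0039 0.0179 0.0205]
strips 105 px [404. 28
[... 3308 characters left out ...]
1 ang 62.31 z [0.0093 0.0147 0.0202]
strips 568 px [396. 268.] rect 996.7 64.7 size 65.4 599.5 ang 78.61 z [0.0121 0.0147 0.0668]
strips 623 px [221. 284.] rect 1003.2 -119.2 size 587.9 65.0 ang 11.95 z [0.0118 0.0145 0.068 ]
strips 360 px [303. 284.] rect 1004.7 -46.3 size 53.3 557.6 ang 88.58 z [0.0115 0.0137 0.0683]
bowls 5549 px [377. 222.] rect 678.0 103.6 size 316.0 190.5 ang 57.68 z [0.0526 0.0697 0.0758]
bowls 2030 px [617. 211.] rect 661.0 533.8 size 102.8 108.2 ang 4.65 z [0.0541 0.0626 0.0647]
bowls 1220 px [301. 268.] rect 753.2 -41.9 size 103.4 102.1 ang 14.83 z [0.0515 0.0627 0.0694]
bowls 1271 px [217. 271.] rect 748.8 -173.5 size 103.1 103.0 ang 29.62 z [0.0514 0.0625 0.0692]
```

```bash
cat >> h.py <<'E'
class M:  # meter frame (mm) -> world (m)
    psi=np.deg2rad(83.65); o=np.array([.5268,.0012])
def ax(): c,s=np.cos(M.psi),np.sin(M.psi);return np.array([c,s,0]),np.array([-s,c,0])
def w(x,y,z): ex,ey=ax();return np.r_[M.o,0]+(x*ex+y*ey)/1000+np.array([0,0,z/1000])
def m(p): ex,ey=ax();d=(np.asarray(p)-np.r_[M.o,0])*1000;return np.stack([d@ex,d@ey,d[...,2]],-1)
def ori(a,sgn=1,dyaw=0):
    "tool z leaning a deg from horizontal down (90=down), tool y = sgn*meter y (rotated dyaw)"
    ex,ey=ax();a=np.deg2rad(a);r=R.from_euler('z',dyaw)
    tz=np.cos(a)*ex-np.sin(a)*np.array([0,0,1]);ty=sgn*ey;tx=np.cross(ty,tz)
    return R2q(r*R.from_matrix(np.stack([tx,ty,tz],1)))
E
python3 - <<'E'
from h import *;from workcell import *
np.set_printoptions(precision=3,suppress=True)
for s in(1,-1):
    print(s)
    for nm,p,a in[("look",(-60,-30,330),90),("knob",(-24,-100,31),90),("back",(-175,18,14),45),("in",(31,18,14),45),("up",(-175,18,120),45)]:
        print(nm,w(*p),robot.inverse_kinematics(w(*p),ori(a,s)))
print(cams.read_camera("wrist")["hand_eye"])
E
```

```text
1
look [ 0.55  -0.062  0.33 ] None
knob [ 0.624 -0.034  0.031] None
back [ 0.49  -0.171  0.014] [-0.894  0.92   1.601  0.55   1.281  2.015]
in [0.512 0.034 0.014] [-0.595  0.88   1.832  0.811  1.041  2.012]
up [ 0.49  -0.171  0.12 ] [-0.894  0.748  1.59   0.53   1.439  2.111]
-1
look [ 0.55  -0.062  0.33 ] [-0.314  0.303  1.438  0.     1.401 -0.203]
knob [ 0.624 -0.034  0.031] [-0.233  0.749  1.557  0.     0.837 -0.122]
back [ 0.49  -0.171  0.014] [-0.894  0.92   1.601  0.55   1.281 -1.127]
in [0.512 0.034 0.014] [-0.595  0.88   1.832  0.811  1.041 -1.129]
up [ 0.49  -0.171  0.12 ] [-0.894  0.748  1.59   0.53   1.439 -1.03 ]
[[-0.001 -0.965 -0.261  0.07 ]
 [ 1.    -0.    -0.001 -0.001]
 [ 0.001 -0.261  0.965 -0.183]
 [ 0.     0.     0.     1.   ]]
```

```bash
cat >> h.py <<'E'
def wristcloud(status,cams):
    s=status.sense();c=cams.read_camera("wrist");Rt=q2R(s["ee_rot"]).as_matrix();T=c["hand_eye"]
    Rm=Rt@T[:3,:3];t=Rt@T[:3,3]+s["eef_pos"];c["Rm"],c["t"]=Rm,t
    return c,cloud(c,Rm,t)
E
python3 - <<'E'
from h import *;from workcell import *;import pickle
out=[]
for i,p in enumerate([(-90,-20,260),(-60,-60,300)]):
    robot.movep(w(*p),ori(90,-1));robot.dwell(.3)
    c,P=wristcloud(status,cams);out.append((c,P))
    cv2.imwrite(f"pics/w{i}.png",c["img"][:,:,::-1])
pickle.dump(out,open("w.pkl","wb"));print(status.sense()["clock"])
E
```

```text
3.1667
```

View pics/w0.png

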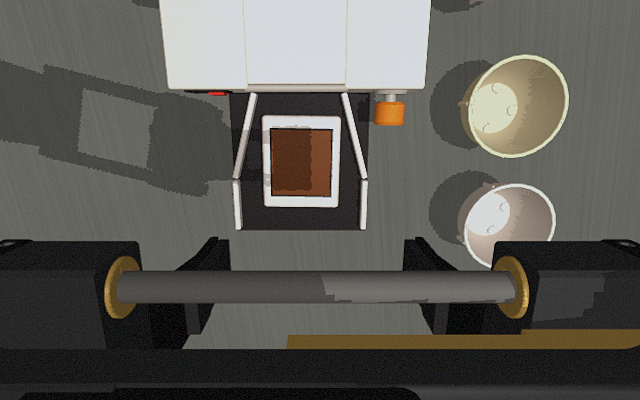

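The wrist view shows the roof's front edge at row ~88 (columns 168-425), the knob at (390,108), the holder at (301,161), and the strips to either side of it.

```bash
python3 - <<'E'
from h import *;import pickle
for c,P in pickle.load(open("w.pkl","rb")):
    H=hsv(c);z=P[...,2];ok=(c["depth"]>0)&(np.mgrid[:400,:640][0]<240);Q=m(P);X,Y=Q[...,0],Q[...,1]
    print("table",np.median(z[ok&(np.abs(z)<.01)&(H[...,2]>60)]))
    roof=ok&(z>.066)&(z<.08)&(X>-30)&(X<80)&(np.abs(Y)<150)
    # front edge: per column bin of Y minimal X
    ys=np.arange(-115,116,10);e=[np.percentile(X[roof&(np.abs(Y-y)<5)],1.5) for y in ys]
    f=np.polyfit(ys,e,1);print("front edge X=%.4f*Y+%.2f"%tuple(f),"roofY",np.percentile(Y[roof&(X>10)],[.3,99.7]),"z",np.median(z[roof]))
    kn=ok&(H[...,0]<14)&(H[...,1]>180)&(H[...,2]>120)&(X<-5)&(np.abs(Y+100)<30)&(z>.03)
    print("knob X",np.percentile(X[kn],[1,99]),"Y",np.percentile(Y[kn],[1,99]),"ztop",np.percentile(z[kn],98))
    ho=ok&(z>.025)&(z<.036)&(X<-8)&(X>-170)&(np.abs(Y)<70)
    ho=cv2.morphologyEx(ho.astype(np.uint8),cv2.MORPH_OPEN,np.ones((5,5)))
    n,l,st,ce=cv2.connectedComponentsWithStats(ho);i=1+st[1:,4].argmax()
    print("holder (meter mm)",cv2.minAreaRect(Q[l==i][:,:2].astype(np.float32)),"z",np.median(z[l==i]))
    st_=ok&(z>.015)&(z<.0225)&(X<-108)&(X>-168)&(np.abs(Y)<95)&(H[...,2]>150)&(H[...,1]<60)
    for sg in(1,-1):
        k=st_&(sg*Y>60);print("strip",np.polyfit(X[k],Y[k],1),np.median(Y[k]))
E
```

```text
table -0.0005075698914181193
front edge X=0.0171*Y+1.29 roofY [-126.85923708  129.99976402] z 0.07352077666025786
knob X [-33.29242186 -10.44489392] Y [-112.36335219  -82.35901701] ztop 0.06506995872465654
holder (meter mm) ((-79.64952850341797, -0.4483375549316406), (91.89807891845703, 109.73307037353516), 89.02833557128906) z 0.029899318641105566
strip [1.51801462e-03 8.22000605e+01] 82.01410287401585
strip [-4.38716150e-04 -7.83823895e+01] -78.26697072683814
table -0.0005042714774595725
front edge X=0.0238*Y+1.47 roofY [-127.1593456   129.91709188] z 0.07346899035462578
knob X [-33.49795862 -10.04287783] Y [-112.42256399  -82.50399708] ztop 0.06498573924040729
holder (meter mm) ((-79.29719543457031, -0.223388671875), (91.6894760131836, 109.83403015136719), 89.53465270996094) z 0.02987372427613122
strip [8.44046077e-03 8.29472321e+01] 81.56943467900552
strip [-1.82795599e-03 -7.89749076e+01] -78.79890268258077
```

```bash
cat >> h.py <<'E'
M.o=w(1.7,1.9,0)[:2]
def f(status): s=status.sense();F=s["force"]@ax()[0];return round(float(F),2),m(s["eef_pos"]).round(1),round(s["clock"],1)
E
python3 - <<'E'
from h import *;from workcell import *;import sys
q=ori(45,-1)
jaws.grip(.23)
robot.movep(w(-200,0,140),q)
robot.line_to(w(-170,0,16),feed=.1);robot.dwell(.2);print(f(status),status.sense()["grip_width"],status.sense()["force"])
robot.line_to(w(-148,0,16),feed=.08)
for x in range(-138,-9,8):
    robot.line_to(w(x,0,16),feed=.07);r=f(status);print(x,r,flush=True)
    if r[0]<-15: print("STOP");sys.exit()
E
```

```text
(0.18, array([-170.3,   -0.2,   16.4]), 7.0) 0.2292031335809496 [-0.12538491  0.19681274  0.03783585]
-138 (-0.13, array([-137.4,    0.2,   16. ]), 7.8)
-130 (-0.81, array([-129.5,    0.3,   16. ]), 8.0)
-122 (-0.28, array([-121.4,    0.2,   16.1]), 8.3)
-114 (-0.13, array([-113.4,    0.3,   16. ]), 8.6)
-106 (-0.42, array([-105.3,    0.3,   16.1]), 8.8)
-98 (0.09, array([-97.3,   0.3,  16.1]), 9.1)
-90 (-0.66, array([-89.5,   0.1,  16.2]), 9.4)
-82 (-0.76, array([-81.5,   0.1,  16.2]), 9.6)
-74 (0.01, array([-73.4,   0.2,  16. ]), 9.9)
-66 (-0.71, array([-65.4,   0.4,  15.9]), 10.2)
-58 (0.08, array([-57.2,   0.4,  15.9]), 10.4)
-50 (0.4, array([-49.3,   0.4,  16. ]), 10.7)
-42 (-0.62, array([-41.3,   0.3,  16. ]), 11.0)
-34 (0.31, array([-33.4,   0.3,  16. ]), 11.2)
-26 (0.25, array([-25.4,   0.3,  16. ]), 11.5)
-18 (-0.14, array([-17.4,   0.3,  16. ]), 11.8)
-10 (-0.11, array([-9.4,  0.3, 16. ]), 12.0)
```

Next I check that the holder is moving straight with the push.

```bash
python3 - <<'E'
from workcell import *;import cv2
c=cams.read_camera("scene");cv2.imwrite("pics/s1.png",cv2.resize(c["img"][110:260,210:400,::-1],None,fx=4,fy=4))
E
```

```text
(no output)
```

View pics/s1.png

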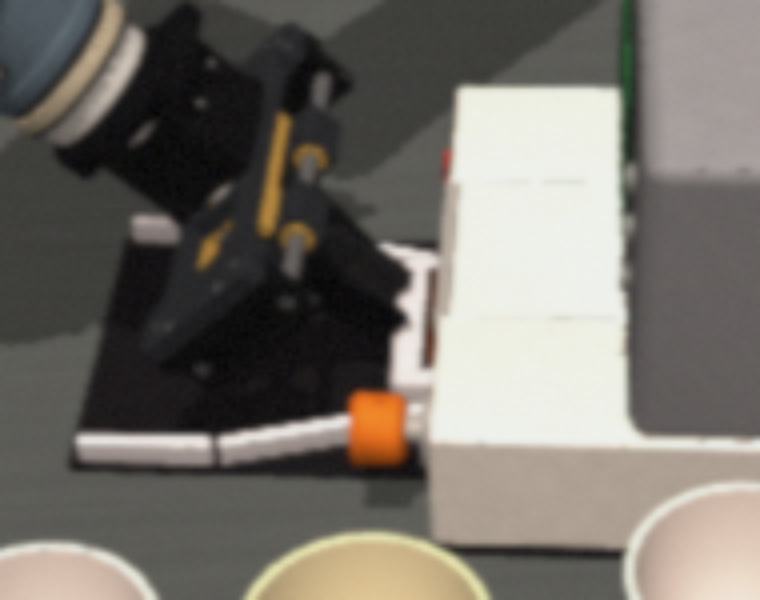

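The crop shows the tips at (400,320) against the holder's rear frame, the front of the holder already inside the flap, and the knob at (378,428) still clear. I'll move the contact to y +17 and finish the push.

```bash
python3 - <<'E'
from h import *;from workcell import *
robot.line_to(w(-16,0,16),feed=.08)
robot.line_to(w(-16,17,16),feed=.08);robot.dwell(.1);print(f(status))
robot.line_to(w(-4,17,16),feed=.06)
x=-4
while x<35:
    x+=4 if x<24 else 1
    robot.line_to(w(x,17,16),feed=.04);r=f(status);print(x,r,status.sense()["force"].round(1),flush=True)
    if r[0]<-9 or np.linalg.norm(status.sense()["force"])>20: print("STOP");break
c=cams.read_camera("scene");cv2.imwrite("pics/s2.png",cv2.resize(c["img"][110:260,210:400,::-1],None,fx=4,fy=4))
E
```

```text
(0.02, array([-16.2,  16.5,  16. ]), 12.8)
0 (0.35, array([ 0.3, 17.1, 16.1]), 13.4) [0.7 0.3 0.1]
4 (-0.18, array([ 4.3, 17.1, 16.1]), 13.6) [-0.6 -0.1  0.6]
8 (-0.44, array([ 8.3, 17.1, 16.1]), 13.9) [ 0.2 -0.5  1.1]
12 (-0.15, array([12.4, 17.2, 16. ]), 14.1) [-0.2 -0.1 -0.2]
16 (0.05, array([16.4, 17.2, 16.1]), 14.4) [0.4 0.  0.7]
20 (-0.51, array([20.4, 17.2, 16. ]), 14.6) [ 0.5 -0.6  0.3]
24 (0.26, array([24.3, 17.2, 16. ]), 14.9) [-1.2  0.4  0.1]
25 (0.11, array([25., 17., 16.]), 15.1) [-0.   0.1  1. ]
26 (-1.43, array([25.9, 16.9, 16. ]), 15.4) [-0.6 -1.4  0.4]
27 (-1.12, array([27. , 16.9, 16. ]), 15.6) [ 0.4 -1.2  0.3]
28 (-0.59, array([28.1, 17. , 16. ]), 15.9) [-0.1 -0.6 -0.4]
29 (-1.33, array([28.8, 16.9, 15.9]), 16.1) [-0.6 -1.3  0.8]
30 (-2.63, array([29.8, 16.8, 15.9]), 16.4) [-0.2 -2.6  0.6]
31 (-2.22, array([30.9, 16.8, 15.9]), 16.6) [-0.5 -2.2 -0.7]
32 (-3.13, array([32.1, 16.9, 16. ]), 16.9) [ 0.4 -3.2 -0.7]
33 (-1.91, array([33.1, 17. , 16. ]), 17.1) [-0.7 -1.8 -1.3]
34 (-2.46, array([34.1, 17.1, 15.9]), 17.4) [-0.3 -2.4 -1.1]
35 (-4.32, array([34.5, 16.9, 15.6]), 17.6) [-1.5 -4.2 -1.8]
```

View pics/s2.png

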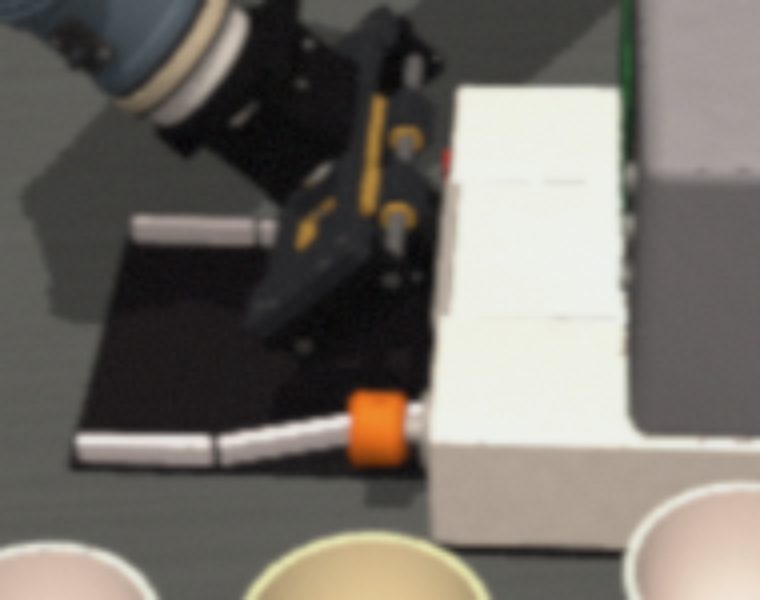

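The holder is fully inside, and the hand's body at (300,300) is clear of the knob at (378,428). Force is starting to build, so I'll go on to firm contact with the stop.

```bash
python3 - <<'E'
from h import *;from workcell import *
x=35
while x<40:
    x+=.7
    robot.line_to(w(x,17,16),feed=.03);robot.dwell(.1);r=f(status);print(x,r,status.sense()["force"].round(1),flush=True)
    if r[0]<-12: print("STOP");break
E
```

```text
35.7 (-5.84, array([34.7, 16.7, 15.4]), 18.0) [-1.  -5.8 -1.8]
36.400000000000006 (-7.44, array([34.8, 16.5, 15.2]), 18.4) [-2.5 -7.2 -3.3]
37.10000000000001 (-9.29, array([35.1, 16.4, 14.9]), 18.7) [-2.6 -9.1 -3.4]
37.80000000000001 (-10.44, array([35.3, 16.2, 14.6]), 19.1) [ -2.9 -10.2  -4.1]
38.500000000000014 (-11.56, array([35.5, 16. , 14.3]), 19.4) [ -3.2 -11.3  -3.9]
39.20000000000002 (-13.26, array([35.7, 15.8, 14. ]), 19.8) [ -3.9 -12.9  -5.1]
STOP
```

```bash
python3 - <<'E'
from h import *;from workcell import *
robot.line_to(w(30,17,15.5),feed=.06);print(f(status))
robot.line_to(w(-60,10,16),feed=.12);print(f(status))
robot.line_to(w(-110,0,60),feed=.15);robot.dwell(.2)
c,P=wristcloud(status,cams);Q=m(P);print(f(status))
cv2.imwrite("pics/w3.png",c["img"][:,:,::-1])
import pickle;pickle.dump((c,P),open("w3.pkl","wb"))
E
```

```text
(-2.03, array([30.2, 17. , 15.8]), 20.1)
(0.4, array([-59.2,  10.6,  16.2]), 21.0)
(-0.3, array([-108.9,    0.7,   59.6]), 21.8)
```

View pics/w3.png

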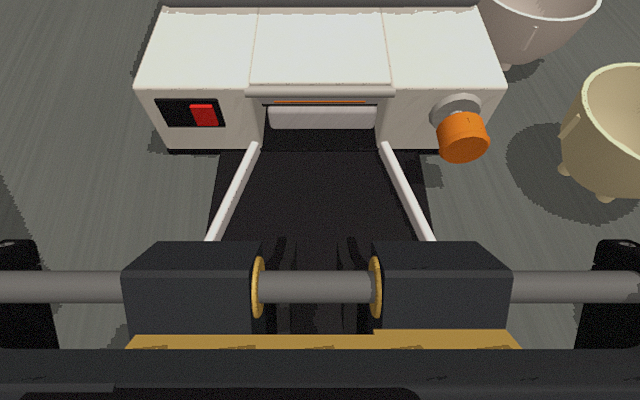

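The flap shows at rows 106-130, columns 268-377. I'll measure its plane.

```bash
python3 - <<'E'
from h import *;import pickle
np.set_printoptions(precision=1,suppress=True)
c,P=pickle.load(open("w3.pkl","rb"));Q=m(P)
for u in(285,322,360):
    print(u)
    for v in range(92,150,3): print(v,Q[v,u],c["img"][v,u])
E
```

```text
285
92 [-1.6 23.8 70.5] [158 152 141]
95 [-1.6 24.  67.9] [108 104  94]
98 [ 6.1 25.2 57.9] [103  98  92]
101 [13.  26.2 48.5] [185  94  21]
104 [24.  27.8 34.9] [30 32 34]
107 [25.6 28.3 30. ] [183 174 166]
110 [23.2 28.2 29. ] [170 162 156]
113 [21.8 28.3 27. ] [143 133 129]
116 [21.9 28.6 23.5] [132 124 119]
119 [21.  28.8 20.9] [129 123 119]
122 [21.4 29.1 16.8] [128 120 115]
125 [20.7 29.3 13.8] [123 118 113]
128 [22.5 29.8  8.2] [109 106 100]
131 [21.6 30.   5.3] [25 17 22]
134 [18.2 29.9  5.3] [29 29 25]
137 [14.  29.6  6.2] [34 25 31]
140 [11.  29.5  5.7] [22 18 19]
143 [ 7.2 29.3  6.3] [28 25 29]
146 [ 4.4 29.2  5.7] [10 18 18]
149 [ 0.7 29.   6.2] [33 33 31]
322
92 [-1.1 -1.6 70.1] [161 152 142]
95 [-1.3 -1.7 67.6] [110 103  96]
98 [ 5.7 -1.8 58.3] [107  99  96]
101 [14.2 -2.  47.3] [183  93  18]
104 [23.8 -2.3 35. ] [26 30 34]
107 [26.3 -2.4 29.2] [187 178 172]
110 [23.4 -2.4 28.8] [174 163 160]
113 [22.3 -2.4 26.5] [146 137 132]
116 [22.2 -2.4 23.1] [128 121 117]
119 [21.6 -2.5 20.2] [127 122 115]
122 [22.  -2.5 16.1] [130 122 117]
125 [22.2 -2.6 12.2] [125 118 112]
128 [
[... 290 characters left out ...]
140]
95 [ -2.2 -27.9  68.3] [112 106  97]
98 [  5.9 -29.5  58. ] [103  97  93]
101 [ 13.6 -31.1  47.9] [183  92  19]
104 [ 23.4 -33.1  35.3] [24 26 30]
107 [ 26.  -33.9  29.5] [189 179 172]
110 [ 23.7 -33.8  28.4] [173 164 158]
113 [ 21.6 -33.9  27.1] [144 134 129]
116 [ 21.7 -34.2  23.6] [130 122 117]
119 [ 22.9 -34.8  18.7] [128 121 115]
122 [ 21.1 -34.9  17.1] [125 117 112]
125 [ 20.8 -35.2  13.7] [124 120 113]
128 [ 22.4 -35.9   8.2] [113 104 101]
131 [ 21.2 -36.1   5.7] [17 15 12]
134 [ 18.3 -36.    5. ] [27 22 17]
137 [ 15.  -35.8   5. ] [19 18 29]
140 [ 10.9 -35.5   5.8] [33 34 33]
143 [  8.3 -35.4   4.9] [25 25 22]
146 [  4.4 -35.1   5.6] [25 26 25]
149 [  1.4 -34.9   5.2] [43 40 36]
```

The flap is still open: it rests at about 38° on the holder's top, and the holder's rear face is at x≈22-23. I'll work out the real tip-to-holder offset from picture s1 before pushing again.

```bash
python3 - <<'E'
from h import *;import pickle
c=pickle.load(open("cam0.pkl","rb"))["scene"];Rm=q2R(c["attitude"]).as_matrix();K=c["mtx"]
for (u,v) in[(388,385),(401,310),(412,248)]:
    d=Rm@np.linalg.solve(K,[210+u/4,110+v/4,1]);
    for z in(.03,.022): t=(z-c["eye"][2])/d[2];print((u,v),z,m(c["eye"]+t*d).round(1))
E
```

```text
(388, 385) 0.03 [-23.8 -52.8  30. ]
(388, 385) 0.022 [-24.7 -44.5  22. ]
(401, 310) 0.03 [-21.3   0.3  30. ]
(401, 310) 0.022 [-22.2   9.2  22. ]
(412, 248) 0.03 [-19.1  47.4  30. ]
(412, 248) 0.022 [-19.9  56.9  22. ]
```

```bash
python3 - <<'E'
from h import *;import pickle
np.set_printoptions(precision=1,suppress=True,linewidth=150)
c,_=pickle.load(open("w3.pkl","rb"));T=c["hand_eye"];P=cloud(c,T[:3,:3],T[:3,3])*1000
for v in range(222,300,6): print(v,[P[v,u].round().astype(int).tolist() for u in(278,290,300,322,340,352)])
c,_=pickle.load(open("w.pkl","rb"))[0];P=cloud(c,T[:3,:3],T[:3,3])*1000
print("open");
for v in range(232,300,8): print(v,[P[v,u].round().astype(int).tolist() for u in(205,220,228,408,415,430)])
E
```

```text
222 [[-10, -30, 66], [-10, -21, 68], [-10, -14, 67], [-10, 3, 67], [-10, 17, 67], [-10, 25, 66]]
228 [[-14, -30, 64], [-13, -21, 63], [-14, -14, 64], [-14, 3, 63], [-13, 16, 63], [-13, 25, 62]]
234 [[-17, -30, 59], [-17, -21, 59], [-17, -13, 58], [-17, 3, 61], [-17, 16, 59], [-17, 25, 59]]
240 [[11, -20, -25], [10, -14, -22], [-20, -13, 56], [-21, 3, 57], [9, 10, -21], [11, 16, -26]]
246 [[10, -19, -32], [9, -14, -29], [71, -2, -183], [-24, 3, 54], [10, 10, -31], [11, 15, -33]]
252 [[11, -18, -41], [9, -13, -36], [-27, -13, 48], [-27, 3, 50], [9, 9, -37], [11, 14, -41]]
258 [[11, -18, -46], [9, -13, -43], [-31, -13, 47], [-30, 3, 45], [10, 9, -44], [10, 14, -45]]
264 [[10, -17, -52], [9, -12, -50], [-33, -13, 43], [-34, 3, 44], [8, 9, -47], [9, 13, -50]]
270 [[11, -16, -59], [9, -12, -55], [-36, -13, 39], [-36, 3, 40], [4, 9, -45], [10, 13, -56]]
276 [[32, -11, -106], [32, -8, -106], [32, -6, -106], [32, 0, -106], [32, 4, -106], [33, 7, -107]]
282 [[32, -11, -108], [31, -8, -107], [32, -5, -107], [31, 0, -107], [31, 4, -106], [32, 7, -108]]
288 [[31, -11, -109], [30, -8, -108], [30, 
[... 367 characters left out ...]
]
248 [[11, -52, -36], [10, -46, -32], [6, -45, -24], [8, 42, -29], [9, 44, -32], [11, 50, -36]]
256 [[10, -50, -43], [8, -45, -38], [2, -45, -25], [5, 42, -30], [9, 42, -40], [11, 47, -44]]
264 [[9, -48, -49], [5, -45, -39], [-2, -45, -25], [1, 42, -31], [6, 42, -42], [10, 46, -51]]
272 [[33, -29, -104], [33, -25, -105], [33, -23, -105], [33, 21, -104], [33, 23, -104], [33, 27, -104]]
280 [[31, -29, -106], [32, -24, -108], [32, -23, -107], [32, 20, -108], [32, 22, -106], [32, 26, -106]]
288 [[30, -28, -107], [30, -24, -108], [31, -22, -109], [30, 20, -108], [30, 22, -108], [31, 25, -109]]
296 [[28, -28, -108], [28, -25, -109], [29, -23, -109], [28, 20, -108], [29, 22, -109], [28, 26, -108]]
```

The s1 check and the wrist depth agree: the real fingertips sit about 18 mm behind the nominal TCP. The tips were therefore riding high, and the finger met the lintel first. I'll redo the push with the TCP lower (z≈3), checking for floor contact on the way down.

```bash
python3 - <<'E'
from h import *;from workcell import *;import sys
q=ori(44,-1)
robot.line_to(w(-70,17,16),rot=q,feed=.15)
for z in(9,6,3.5):
    robot.line_to(w(-50,17,z),feed=.1);robot.dwell(.1);F=status.sense()["force"];print(z,F.round(1),f(status),flush=True)
    if F[2]>3: print("floor");sys.exit()
robot.line_to(w(22,17,3.5),feed=.1);print(f(status))
x=22
while x<48:
    x+=3 if x<36 else 1
    robot.line_to(w(x,17,3.5),feed=.05);r=f(status);print(x,r,status.sense()["force"].round(1),flush=True)
    if r[0]<-7: print("STOP");break
E
```

```text
9 [ 0.1 -0.1  0.2] (-0.06, array([-50. ,  16.8,   9.1]), 22.9)
6 [-0.5  0.7 -0. ] (0.61, array([-50.2,  16.9,   6. ]), 23.2)
3.5 [-0.2 -0.2  0. ] (-0.21, array([-50. ,  17. ,   3.5]), 23.6)
(-0.35, array([21.7, 16.6,  3.4]), 24.4)
25 (0.54, array([24.6, 16.8,  3.5]), 24.7) [ 0.2  0.5 -0.6]
28 (-0.21, array([28.1, 17.1,  3.5]), 24.9) [ 0.5 -0.3  0.4]
31 (0.02, array([31.1, 16.9,  3.5]), 25.2) [ 0.7 -0.1 -0.4]
34 (-0.32, array([34.2, 17. ,  3.5]), 25.4) [ 0.5 -0.4 -0.1]
37 (-0.75, array([36.9, 16.9,  3.3]), 25.7) [-0.6 -0.7 -1.8]
38 (-0.87, array([37.9, 16.9,  3.4]), 25.9) [ 0.4 -0.9 -2.4]
39 (-1.04, array([38.9, 16.9,  3.5]), 26.2) [ 0.7 -1.1 -1.7]
40 (-1.4, array([40. , 17. ,  3.5]), 26.4) [-0.5 -1.3 -1.6]
41 (-1.14, array([41.1, 17. ,  3.5]), 26.7) [ 0.7 -1.2 -2.1]
42 (-1.54, array([42.1, 17. ,  3.5]), 26.9) [-0.1 -1.5 -2. ]
43 (-1.61, array([43.1, 17. ,  3.5]), 27.2) [ 0.  -1.6 -1.5]
44 (-1.06, array([44.1, 17. ,  3.5]), 27.4) [ 0.5 -1.1 -0.1]
45 (-1.78, array([44.8, 16.9,  3.4]), 27.7) [ 0.4 -1.8 -0.9]
46 (-5.2, array([45.2, 16.6,  3.3]), 27.9) [-1.4 -5.1 -0.7]
47 (-8.84, array([45.4, 16.4,  3.1]), 28.2) [-2.3 -8.6  0.9]
STOP
```

This contact was stiff with no downward load, so it is the stop. I'll retreat level and look.

```bash
python3 - <<'E'
from h import *;from workcell import *
robot.line_to(w(40,17,3.5),feed=.06)
robot.line_to(w(-60,12,6),feed=.13)
robot.line_to(w(-110,0,60),feed=.15);robot.dwell(.1)
c,P=wristcloud(status,cams);Q=m(P);print(f(status))
cv2.imwrite("pics/w4.png",c["img"][60:180,220:520,::-1])
for u in(285,322,360): print(u,[Q[v,u].round(1).tolist() for v in range(92,150,5)])
E
```

```text
(-0.56, array([-108.6,    1. ,   59.5]), 30.1)
285 [[-0.0, 24.2, 70.9], [-2.4, 24.3, 68.6], [0.4, 24.9, 61.5], [-0.2, 25.2, 57.4], [-0.4, 25.6, 52.6], [-0.5, 26.0, 47.7], [-0.1, 26.4, 42.0], [-0.8, 26.8, 37.3], [-0.8, 27.2, 31.7], [-1.0, 27.6, 26.2], [-0.8, 28.1, 19.9], [0.7, 28.8, 11.9]]
322 [[-0.6, -1.5, 71.4], [-1.8, -1.5, 68.1], [-0.1, -1.6, 61.9], [0.2, -1.7, 56.9], [-0.5, -1.7, 52.7], [-0.6, -1.8, 47.7], [-1.5, -1.8, 43.5], [-0.3, -1.9, 36.8], [0.4, -2.0, 30.5], [-0.6, -2.1, 25.7], [-0.5, -2.1, 19.6], [0.6, -2.2, 12.1]]
360 [[-0.4, -27.8, 71.2], [-2.8, -27.9, 68.9], [-0.0, -28.8, 61.8], [-0.2, -29.3, 57.3], [0.2, -29.9, 52.0], [0.0, -30.4, 47.1], [-0.7, -30.8, 42.5], [0.3, -31.5, 36.1], [-0.9, -31.9, 31.8], [-1.7, -32.4, 26.9], [-1.2, -33.1, 20.3], [-0.2, -34.0, 13.0]]
```

View pics/w4.png

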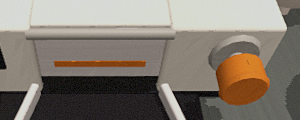

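The flap now reads vertical (x≈-0.5 from z 62 to 20), so it is shut. Next is the knob.

```bash
python3 - <<'E'
from h import *;from workcell import *
q=ori(90,-1);k=(-23.6,-99.4)
robot.line_to(w(-120,-20,120),feed=.2)
jaws.grip(.7,25)
robot.movep(w(*k,120),q)
robot.line_to(w(*k,20),feed=.12);print(f(status))
jaws.grip(0,25);s=status.sense();print(s["grip_width"]*87,s["grasp_force"],f(status))
for x in(4,8,12,16,17.5):
    robot.line_to(w(k[0]-x,k[1],20),feed=.04);print(x,f(status),flush=True)
c=cams.read_camera("scene");P=m(cloud(c));H=hsv(c)
kn=(H[...,0]<14)&(H[...,1]>180)&(H[...,2]>120)&(abs(P[...,0]+24)<40)&(abs(P[...,1]+100)<30)&(P[...,2]>.03)
print("knob X",np.percentile(P[kn][:,0],[2,98]) if kn.any() else None)
cv2.imwrite("pics/s5.png",cv2.resize(c["img"][110:260,210:400,::-1],None,fx=4,fy=4))
E
```

```text
(-0.06, array([ -24. , -100.1,   20.6]), 33.4)
31.39607972859555 23.345997908036225 (0.36, array([ -23.7, -101.3,   20.5]), 34.0)
4 (3.47, array([ -26.7, -101.3,   20.5]), 34.2)
8 (-0.08, array([ -31.7, -101.3,   20.4]), 34.5)
12 (-4.43, array([ -37.6, -101.3,   20.5]), 34.8)
16 (1.68, array([ -39.7, -101.3,   20.5]), 35.0)
17.5 (5.93, array([ -39.8, -101.3,   20.5]), 35.2)
knob X None
```

View pics/s5.png

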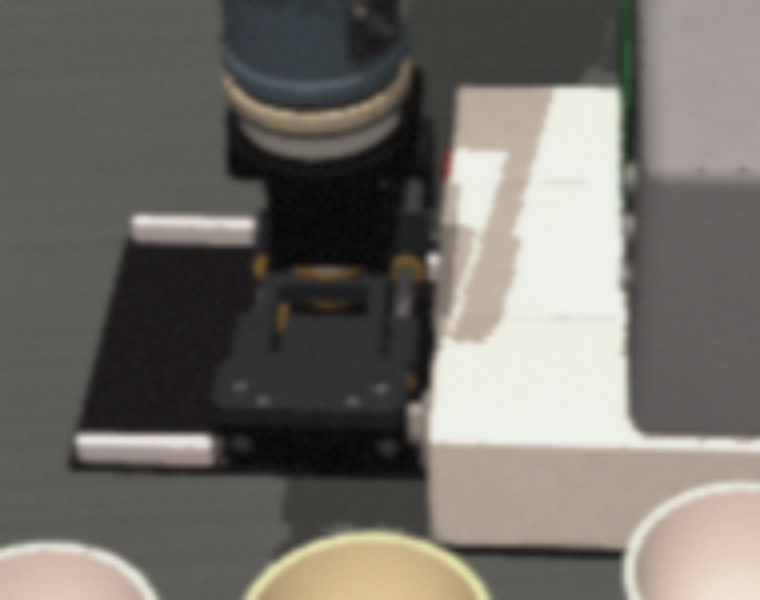

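The hand hides the knob in this view. The force trace shows the snap (+3.5, then -4.4 N) and an end stop after 16.1 mm of travel, so the knob is out at its click. I'll hold for two seconds, push it in, release and check.

```bash
python3 - <<'E'
from h import *;from workcell import *
k=(-23.7,-99.4)
robot.line_to(w(k[0]-16,-99.4,20),feed=.03);robot.dwell(2.1);print(f(status))
for x in(12,8,4,0,-1.5):
    robot.line_to(w(k[0]-x,k[1],20),feed=.04);print(x,f(status),flush=True)
robot.dwell(.2);print(f(status))
robot.line_to(w(*k,20),feed=.03)
jaws.grip(.7);print(f(status))
robot.line_to(w(*k,130),feed=.2)
robot.movep(w(-90,-20,260),ori(90,-1));robot.dwell(.1)
c,P=wristcloud(status,cams);Q=m(P);H=hsv(c);X,Y,z=Q[...,0],Q[...,1],P[...,2]
kn=(c["depth"]>0)&(H[...,0]<14)&(H[...,1]>180)&(H[...,2]>120)&(X<-5)&(abs(Y+100)<30)&(z>.03)
print("knob X",np.percentile(X[kn],[1,99]),f(status))
cv2.imwrite("pics/w6.png",c["img"][:,:,::-1])
E
```

```text
(0.51, array([ -39.7, -101.3,   20.5]), 37.6)
12 (-3.96, array([ -37.5, -101.3,   20.4]), 37.9)
8 (-2.09, array([ -33. , -101.3,   20.4]), 38.1)
4 (3.32, array([ -26.9, -101.3,   20.4]), 38.4)
0 (1.2, array([ -23.6, -101.3,   20.5]), 38.6)
-1.5 (-2.53, array([ -23.6, -101.3,   20.5]), 38.9)
(-2.68, array([ -23.6, -101.3,   20.5]), 39.1)
(0.34, array([-23.7, -99.3,  20. ]), 40.2)
knob X [-35.42178196 -12.86730409] (-0.4, array([-89.2, -19.7, 257.8]), 41.7)
```

View pics/w6.png

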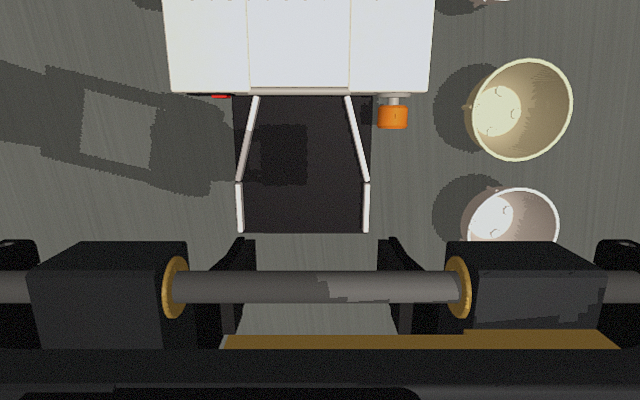

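The view shows the knob back in at (393,113) with its X range unchanged to within 1 mm. The apron is empty and the bowls are undisturbed.

```bash
python3 -c "
from workcell import *
print(robot.finish_job())"
```

```text
the job is handed in; nothing more can be done
None
```

I handed the job in at about 42 s: the holder was pushed to a firm stop with the flap seen shut behind it, then the knob was pulled to its click, held for over 2 s and pushed back in, and no bowls were disturbed; no verdict was returned.

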